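# Load the slide holder under the stage clip

### The job

Load the sample for inspection without grasping or lifting anything: with one fingertip press the spring clip's long thumb plate down and hold it so that the clip's nose rises, and meanwhile with the other fingertip push the flat slide holder along its channel, beneath the raised nose, until it is fully home against the end stop. Then let the clip spring down onto the holder and move clear, leaving the jar, the basket and the spatula alone.

Things in the scene. Friction and masses are not known exactly. Their poses are not given: they have to be found in the camera images.
- stage: Fixed grey stage block, bed 30 mm above the bench. Origin on the bench plane, z up, +x the push direction, +y towards the thumb plate. In this frame (mm): block x -150..70, y -60..85; channel centred on y = 0 between rails 49 mm apart, 5.5 wide, 6 high above the bed, x -110..35; clip shaft along x at y = 33, 11 mm high above the bed, between bearing blocks 13 mm high at x = -138 and 26.
- end_stop (a point): Middle of the end stop's face, at bed height, stage x = 35 mm, y = 0. The stop is a cross bar 8 mm high above the bed. When the holder is fully home its front face touches it and its origin is at stage x = 5 mm.
- holder: Loose flat white plastic slide holder with a glass slide on top, 60 (x) x 46 (y) x 10 mm (z), about 45 g, lying on the bed in the channel with its front short of the clip's nose. Origin at the centre of its underside, x along the channel, front to +x. Push on its rear face, 30 mm behind the origin; with the clip up it slides easily.
- clip (a joint): Angle of the rocking spring clip, rad. 0: at rest, nose 2 mm above the bed, which blocks the holder. Grows as the thumb plate is pressed, to 0.50 at its stop (nose 17 mm above the bed). 0.25: nose just touches the holder's top, so keep it well above 0.3 while the holder goes under. Springs back when let go.
- nose (a point): Underside of the clip's nose, midway along it. The nose is a round bar 10 mm thick, lying along the channel at stage x -6..14 mm, y = 0, carried from the shaft by a flat arm over the +y rail. It rises as the thumb plate goes down and presses with about 3 N on the holder when let go.
- thumb_plate (a point): Top of the clip's steel thumb plate, mid length and width. Plate: stage x -130..18 mm. At rest it slopes up to +y by 0.5 rad: this point 15.5 mm above the bed at stage y = 57, outer edge 24 mm at y = 72. Fully pressed (about 6 N here) it is level, top 3 mm above the bed, y 31..75: a second fingertip level with it meets the holder's rear face. A fingertip can slide along it.
- jar: Bystander: closed glass jar, 60 mm wide, 85 mm high, beside the stage. Origin at the centre of its underside.
- basket: Bystander: red plastic basket of mushrooms, 130 x 170 x 50 mm, beyond the stage. Origin at the centre of its underside.
- spatula: Bystander: spatula 180 mm long with a wooden handle, lying on the bench on the thumb plate's side of the stage. Origin under its middle.
Things that resemble listed ones, but are neither listed nor needed, are in the scene too. Several things have the shape of the holder; the one meant has the colours described above.

How it is judged:
On the way, in this order (a step that is already met when the one before it is completed fails the run):
1. the clip is pressed open while the holder is still short of its nose (value of joint clip above 0.3 rad and x of holder in the frame of stage below -0.03 m), for 0.1 s.
2. the holder's front has been pushed beneath the nose while the clip is held open (value of joint clip above 0.28 rad and x of holder in the frame of stage above -0.02 m), for 0.1 s.
At the end, for the whole second after the job is handed in: The holder lies flat in the channel, at most 3 mm from fully home against the end stop, with the clip's nose resting on it (joint about 0.25, between 0.2 and 0.28), at rest (x of holder in the frame of stage between 0.002 and 0.008 m and z of holder in the frame of stage between 0.027 and 0.033 m and angle between holder's own z axis and vertical below 0.05 rad and value of joint clip between 0.2 and 0.28 rad and linear speed of holder below 0.01 m/s); the robot touches nothing.
It fails at once if the holder was lifted off the bed by more than 15 mm or tipped up (z of holder in the frame of stage above 0.045 m or angle between holder's own z axis and vertical above 0.35 rad).
It fails at once if the jar was moved by more than 15 mm (distance of jar from where it was at the start of the episode above 0.015 m).
It fails at once if the basket was moved by more than 15 mm (distance of basket from where it was at the start of the episode above 0.015 m).
It fails at once if the spatula was moved by more than 15 mm (distance of spatula from where it was at the start of the episode above 0.015 m).
It also fails if it takes over 40 s, if anything falls off the work surface, if the arm or the gripper's body presses on something with over 40 N, if the wrist force passes 120 N, or if a joint passes its speed limit or range.

### The arm

A 6-joint arm with a two-finger parallel gripper is mounted at the origin on the work surface. World frame = base frame: x ahead of the robot, y to its left, z up, the work surface at z = 0. Lengths are in m, angles in rad, forces in N, time in s.
With the tool pointing down it reaches from about 0.35 to 0.775 m from the base axis. Payload 5.5 kg.
Tool frame: the origin (TCP) lies on the centre line of the jaws, within the pads' length; the fingertips stand 8 mm ahead of it and the grasp point (between the pads) lies 11 mm behind it; z points along the fingers, y is the direction in which the jaws open and shut (so a half turn about z gives the same grasp; the last joint's range is limited). The gripper opens to 85 mm and grips with 20 to 120 N. Pads are 22 mm wide; open, the fingers measure 114 mm over their backs; the gripper's body (76 mm by 85 mm) begins 54 mm behind the grasp point. The pads swing forward as they close: fully open they stand 13 mm farther back than shut.
Start: joints at [-1.367, 0.313, 0.046, 1.304, 0, 1.431], TCP at [0.194, -0.541, 0.239] pointing down, gripper open.
Joint ranges: [-2.76, 2.76], [-0.86, 1.69], [-1.03, 1.26], [-2.2, 2.34], [-1.47, 1.5], [-3.14, 3.14]. Speed limits (rad/s): [2.57, 2.57, 3.14, 3.14, 3.14, 3.14].

### API

Orientations are given as a unit quaternion [w, x, y, z].
In Python, from workcell import env gives the robot as it stands. The module is installed in compiled form; this text tells all that it offers.
- The arm moves only by the tool play_rows, never from a script. Its argument "steps" is a list of rows, each an object with "claw": the closure in counts, from 0 (fully open) to 255 (shut); "dp": the shift along the tool's x, y, z in m, a list of three; "angular": the turn, a rotation vector about the tool's x, y, z in degrees, a list of three. In form: [{"claw": claw, "dp": [dx, dy, dz], "angular": [wx, wy, wz]}, ...]. A call has exactly 8 rows; each row shifts and turns the commanded pose from where the row before left it, along the tool's axes as they then stand; what a row does not reach is not made up. A row lasts 1/12 s, in which the tool goes at most 41.7 mm and 7.16 degrees, less where a joint would pass 70% of its speed; a pose out of reach is approached as far as the arm can. A call is refused whole if a number of a shift passes 0.0417 or a number of a turn 7.16, either way. A call with a gripper value outside its range is refused whole. The fingers move at their own pace and stop on an object; "force" is the grip in N (left out, the last holds). Time passes only in rows, so rows that do not move let the fingers close, or fill a call up. It gives the time, the measured TCP pose, the force and the opening at its end, in the units of the state.
- env.get_state(): the state, without advancing time (a new reading comes with each control period).
- env.read_camera(name): name is "scene" or "side" or "wrist"; returns (picture, depth): 480x640x3 uint8, red, green, blue; 480x640 float32, m along the optical axis (not along the pixel's ray), 0 where there is no reading.
- env.calibration(name): a dict with "fx", "fy", "cx", "cy" (pixels), "world_from_camera" (4x4, takes a point from camera to world coordinates); the wrist camera has in their place "hand_eye" (4x4, takes a point from camera to tool coordinates, whose origin is the TCP and whose axes are the flange's). Camera axes: x right, y down, z forward; pixel columns grow to the right and rows downward; lengths in m; the calibration is good to about 2 mm. A picture is of the moment at which its call begins: read the wrist's pose just before it. calibration takes no time and is no camera call.
- env.hand_in(): hands the job in, once; it reports no verdict.
The state is a dict: "clock": time; "joint_pos": joint angles; "qvel": joint speeds; "tau": joint torques, N m; "tcp_pos": TCP position; "orientation": TCP orientation; "wrist_force": force on the tool from outside, world axes, zero at the start; "ft_torque": the same for the moment, N m; "finger_gap": finger opening in m.
Only numpy, scipy, OpenCV 4.12 (cv2) and the standard library are available. Lean on these libraries where they do the work, as an engineer would, in place of code of your own. Each camera call takes 0.05 s, during which the arm holds its last target. There are 200 camera calls.

## Working session

There is one attempt and no reset: what is moved stays moved. The work goes in short steps, Python scripts to look and compute and a tool call to move; the robot and the scene stay as the last step left them, time stands still between calls to the robot, and variables do not carry over. Pictures are saved under pics/ and viewed, about 8 in all and at most 12, crops included, and the job is handed in when it is done.

Besides the shell and the picture viewer there is one more tool, called after "Emit:" in YAML: its name, and indented under it one key for each argument. play_rows: Moves the arm, as the interface text tells. Its arguments: {"type":"object","properties":{"steps":{"type":"array","items":{"type":"object","properties":{"claw":{"type":"number"},"dp":{"type":"array","items":{"type":"number"}},"angular":{"type":"array","items":{"type":"number"}}}}},"force":{"type":"number"}},"required":["steps"]}

```bash
mkdir -p pics
cat > h.py <<'E'
import numpy as np, cv2
from workcell import env
def shot(n,f):
    s=env.get_state(); p,d=env.read_camera(n); cv2.imwrite('pics/'+f+'.png',p[:,:,::-1]); np.savez('pics/'+f+'.npz',p=p,d=d,tp=s['tcp_pos'],q=s['orientation']); return p,d,s
E
python3 - <<'E'
from h import *
for n in('scene','side','wrist'):
    shot(n,n+'0'); c=env.calibration(n); print(n,{k:np.round(v,3).tolist() for k,v in c.items()})
s=env.get_state();print(s)
a=[cv2.imread(f'pics/{n}0.png') for n in('scene','side')]
E
```

```text
scene {'fx': 559.393, 'fy': 559.393, 'cx': 323.939, 'cy': 232.85, 'world_from_camera': [[-0.021, 0.719, -0.695, 1.116], [1.0, 0.008, -0.023, 0.073], [-0.011, -0.695, -0.719, 0.613], [0.0, 0.0, 0.0, 1.0]]}
side {'fx': 461.319, 'fy': 461.319, 'cx': 311.439, 'cy': 232.188, 'world_from_camera': [[-0.81, -0.375, 0.451, 0.28], [-0.586, 0.541, -0.603, 0.429], [-0.018, -0.753, -0.658, 0.499], [0.0, 0.0, 0.0, 1.0]]}
wrist {'fx': 409.376, 'fy': 409.376, 'cx': 322.667, 'cy': 241.432, 'hand_eye': [[0.001, -0.957, -0.29, 0.074], [1.0, 0.001, 0.0, 0.0], [0.0, -0.29, 0.957, -0.134], [0.0, 0.0, 0.0, 1.0]]}
{'clock': 0.15, 'joint_pos': array([-1.36662689e+00,  3.13860922e-01,  4.52340780e-02,  1.30362615e+00,
        2.61241967e-07,  1.43119627e+00]), 'qvel': array([-0.00038726, -0.00024378,  0.00287178, -0.00030266,  0.00028569,
        0.00074534]), 'tau': array([ 2.42187059e-03, -4.81064451e+01,  2.98815179e+01,  1.39555981e-02,
       -9.74181239e-05, -2.81640439e-06]), 'tcp_pos': array([ 0.19370918, -0.5409795 ,  0.23859253]), 'orientation': array([-7.27958037e-04,  9.85263890e-01,  1.71039576e-01, -2.33793803e-05]), 'wrist_force': array([-0.53724111,  0.58288798, -0.66801555]), 'ft_torque': array([0.00923777, 0.02761592, 0.09084937]), 'finger_gap': 0.0856734433469149}
```

View pics/scene0.png

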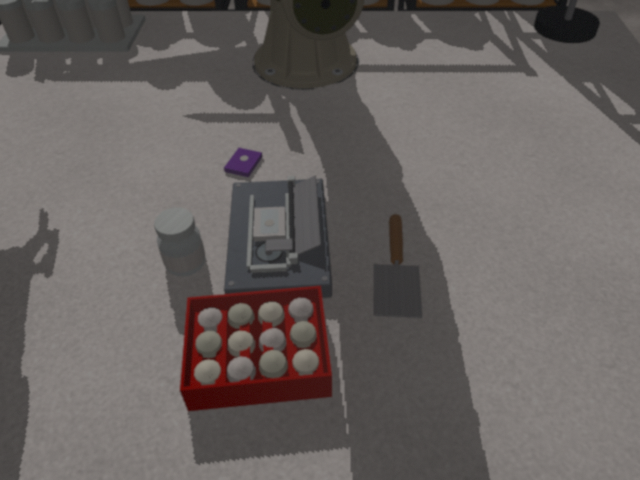

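View pics/side0.png

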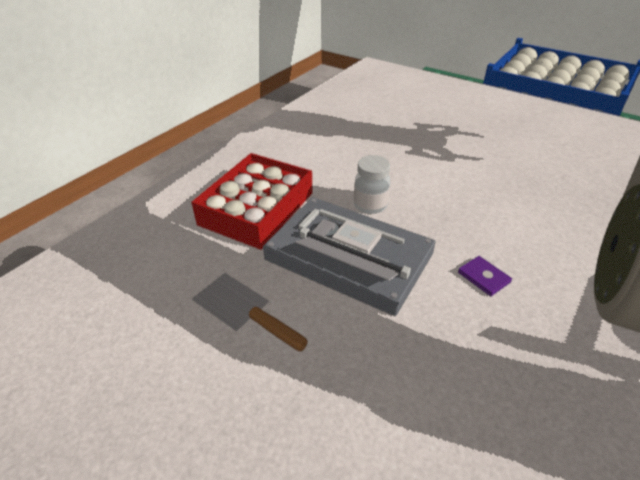

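Scene view: stage at about (278,235), and the white holder on it at (269,222). Lookalikes are the purple block at (243,162) and the blue and orange crates at the edges. The jar is at (180,240), the basket at (256,345) and the spatula at (397,265). I choose the white holder in the channel. The side view agrees, showing it at (357,235).

```bash
cat >> h.py <<'E'
def cloud(n,f):
    z=np.load('pics/'+f+'.npz'); c=env.calibration(n); d=z['d']; v,u=np.mgrid[:480,:640]
    P=np.stack([(u-c['cx'])/c['fx']*d,(v-c['cy'])/c['fy']*d,d],-1)
    if n=='wrist':
        from scipy.spatial.transform import Rotation as R
        q=z['q'];T=np.eye(4);T[:3,:3]=R.from_quat([q[1],q[2],q[3],q[0]]).as_matrix();T[:3,3]=z['tp'];T=T@c['hand_eye']
    else: T=c['world_from_camera']
    W=P@T[:3,:3].T+T[:3,3]; W[d==0]=np.nan
    return z['p'],W
E
python3 - <<'E'
from h import *
for n,box in(('scene',(215,345,172,300)),('side',(262,438,195,312))):
    p,W=cloud(n,n+'0'); m=np.zeros((480,640),bool); m[box[2]:box[3],box[0]:box[1]]=1
    hsv=cv2.cvtColor(p,cv2.COLOR_RGB2HSV)
    m&=(W[...,2]>.022)&(W[...,2]<.04)&(hsv[...,1]<110)
    mm=cv2.morphologyEx(m.astype(np.uint8),cv2.MORPH_OPEN,np.ones((3,3)))
    k,l,st,_=cv2.connectedComponentsWithStats(mm); i=1+st[1:,4].argmax(); m=l==i
    Q=W[m]; r=cv2.minAreaRect((Q[:,:2]*1000).astype(np.float32)); print(n,r,np.median(Q[:,2]),st[i])
    # holder: bright
    b=np.zeros((480,640),bool); b[box[2]:box[3],box[0]:box[1]]=1
    b&=(p.min(-1)>150)&(W[...,2]>.03)&(W[...,2]<.06)
    k,l,st,ce=cv2.connectedComponentsWithStats(b.astype(np.uint8))
    for i in range(1,k):
        if st[i,4]>60: print(' bright',st[i],ce[i],np.nanmean(W[l==i],0),cv2.minAreaRect((W[l==i][:,:2]*1000).astype(np.float32)))
E
python3 - <<'E'
import cv2
a=cv2.imread('pics/scene0.png')[170:300,210:345];b=cv2.imread('pics/side0.png')[190:315,260:440]
cv2.imwrite('pics/crop.png',cv2.hconcat([cv2.resize(a,(400,400),interpolation=cv2.INTER_CUBIC),cv2.resize(b,(400,400),interpolation=cv2.INTER_CUBIC)]))
E
```

```text
scene ((541.911376953125, -14.682540893554688), (222.32752990722656, 145.07791137695312), 4.636488914489746) 0.029727166323217924 [ 224  178  108  115 8119]
side ((540.8078002929688, -14.039680480957031), (219.7147216796875, 147.1117401123047), 4.686018943786621) 0.029666095809380844 [ 263  198  173  109 7969]
 bright [262 197  14  12 121] [268.38842975 202.17355372] [ 0.69317904 -0.00894155  0.04381743] ((694.2831420898438, -15.237756729125977), (17.287288665771484, 36.12529373168945), 8.218199729919434)
 bright [301 210  18  25 160] [308.54375 220.6375 ] [ 0.61629787 -0.0143011   0.03767078] ((616.1326904296875, -10.55404281616211), (16.727828979492188, 64.59007263183594), 19.55869483947754)
 bright [320 210  84  44 978] [358.39672802 233.7607362 ] [ 0.53561998 -0.03076167  0.03890484] ((545.0123901367188, -30.344329833984375), (143.103759765625, 55.36485290527344), 4.608405590057373)
```

View pics/crop.png

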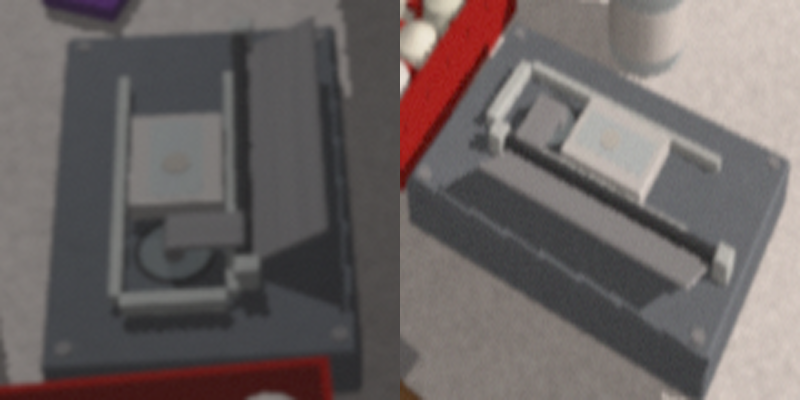

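The crop confirms the white holder with glass slide between the rails at scene (269,222). The nose arm is just ahead of it and the thumb plate is on the +y side.

```bash
cat >> h.py <<'E'
O=np.array([.5822,-.0236]); A=np.radians(4.66); Rs=np.array([[np.cos(A),-np.sin(A)],[np.sin(A),np.cos(A)]])
def st(W): return np.concatenate([(W[...,:2]-O)@Rs,W[...,2:]],-1)*1000
def tool(sx,sy):  # stage mm -> world
    return O+Rs@np.array([sx,sy])/1000
E
python3 - <<'E'
from h import *
for n in('scene','side'):
    p,W=cloud(n,n+'0'); S=st(W)
    m=(abs(S[...,1])<18)&(S[...,0]>-120)&(S[...,0]<36)&(S[...,2]>20)&(S[...,2]<70)
    for x in range(-112,36,6):
        k=m&(abs(S[...,0]-x)<3)&(abs(S[...,1])<18); print(n,x,k.sum(),np.round(np.median(S[k][:,2]) if k.any() else 0,1),end=' | ')
    print()
    k=(abs(S[...,0]+90)<30)&(S[...,1]>30)&(S[...,1]<85)&(S[...,2]>25)&(S[...,2]<70)
    for y in range(34,84,4):
        j=k&(abs(S[...,1]-y)<2); print(y,np.round(np.median(S[j][:,2]),1) if j.any() else 0,end=' | ')
    print()
s=env.get_state()
q=s['orientation'];print(s['joint_pos'])
for sx in(-95,-36): print(tool(sx,29.5))
E
```

```text
scene -112 61 29.4 | scene -106 59 29.3 | scene -100 59 29.4 | scene -94 62 29.3 | scene -88 46 29.6 | scene -82 0 0 | scene -76 27 39.2 | scene -70 64 39.6 | scene -64 64 39.8 | scene -58 73 39.5 | scene -52 68 39.8 | scene -46 73 39.8 | scene -40 69 40.0 | scene -34 77 39.9 | scene -28 78 39.5 | scene -22 75 39.6 | scene -16 154 36.1 | scene -10 21 29.4 | scene -4 68 41.2 | scene 2 82 41.4 | scene 8 102 31.1 | scene 14 153 31.4 | scene 20 89 29.9 | scene 26 79 29.5 | scene 32 3 35.4 | 
34 40.1 | 38 35.3 | 42 37.0 | 46 38.8 | 50 41.4 | 54 43.3 | 58 45.7 | 62 48.2 | 66 50.5 | 70 52.2 | 74 29.6 | 78 29.2 | 82 29.0 | 
side -112 72 29.6 | side -106 67 29.4 | side -100 72 29.6 | side -94 66 29.5 | side -88 65 29.5 | side -82 69 29.4 | side -76 111 35.4 | side -70 65 39.6 | side -64 63 39.7 | side -58 68 39.7 | side -52 61 39.6 | side -46 67 39.8 | side -40 61 40.0 | side -34 62 39.7 | side -28 67 39.9 | side -22 55 39.9 | side -16 26 39.7 | side -10 45 30.1 | side -4 97 34.0 | side 2 42 42.6 | side 8 38 42.7 | side 14 17 42.5 | side 20 11 29.8 | side 26 53 29.6 | side 32 79 30.2 | 
34 39.7 | 38 36.7 | 42 37.3 | 46 39.3 | 50 41.6 | 54 30.2 | 58 29.9 | 62 30.2 | 66 29.9 | 70 30.9 | 74 30.0 | 78 29.4 | 82 28.9 | 
[-1.36662689e+00  3.13860922e-01  4.52340780e-02  1.30362615e+00
  2.61241967e-07  1.43119627e+00]
[ 0.48511738 -0.00191557]
[0.54392234 0.00287775]
```

Emit:
play_rows:
  force: 40
  steps:
    - {"claw": 105, "dp": [0, 0, 0], "angular": [0, 0, 5.02]}
    - {"claw": 105, "dp": [0, 0, 0], "angular": [0, 0, 5.02]}
    - {"claw": 105, "dp": [0, 0, 0], "angular": [0, 0, 5.02]}
    - {"claw": 105, "dp": [0.0207, -0.0321, 0], "angular": [0, 0, 0]}
    - {"claw": 105, "dp": [0.0207, -0.0321, 0], "angular": [0, 0, 0]}
    - {"claw": 105, "dp": [0.0207, -0.0321, 0], "angular": [0, 0, 0]}
    - {"claw": 105, "dp": [0.0207, -0.0321, 0], "angular": [0, 0, 0]}
    - {"claw": 105, "dp": [0.0207, -0.0321, 0], "angular": [0, 0, 0]}

```text
clock: 0.82
tcp_pos: [0.2843, -0.3713, 0.2389]
orientation: [-0.0, 0.999, 0.04, -0.0]
wrist_force: [0.1, 0.2, 0.0]
finger_gap: 0.0505
```

Emit:
play_rows:
  steps:
    - {"claw": 105, "dp": [0.0207, -0.0321, 0], "angular": [0, 0, 0]}
    - {"claw": 105, "dp": [0.0207, -0.0321, 0], "angular": [0, 0, 0]}
    - {"claw": 105, "dp": [0.0207, -0.0321, 0], "angular": [0, 0, 0]}
    - {"claw": 105, "dp": [0.0207, -0.0321, 0], "angular": [0, 0, 0]}
    - {"claw": 105, "dp": [0.0207, -0.0321, 0], "angular": [0, 0, 0]}
    - {"claw": 105, "dp": [0.0207, -0.0321, 0], "angular": [0, 0, 0]}
    - {"claw": 105, "dp": [0.0207, -0.0321, 0], "angular": [0, 0, 0]}
    - {"claw": 105, "dp": [0.0207, -0.0321, 0], "angular": [0, 0, 0]}

```text
clock: 1.48
tcp_pos: [0.4286, -0.1018, 0.2393]
orientation: [0.0, 0.999, 0.04, 0.0]
wrist_force: [0.0, -0.7, 0.1]
finger_gap: 0.0501
```

Emit:
play_rows:
  steps:
    - {"claw": 105, "dp": [0.0207, -0.0321, 0], "angular": [0, 0, 0]}
    - {"claw": 105, "dp": [0.0207, -0.0321, 0], "angular": [0, 0, 0]}
    - {"claw": 105, "dp": [0.0207, -0.0321, 0], "angular": [0, 0, 0]}
    - {"claw": 105, "dp": [0, 0, 0.02], "angular": [0, 0, 0]}
    - {"claw": 105, "dp": [0, 0, 0.02], "angular": [0, 0, 0]}
    - {"claw": 105, "dp": [0, 0, 0.02], "angular": [0, 0, 0]}
    - {"claw": 105, "dp": [0, 0, 0], "angular": [0, 0, 0]}
    - {"claw": 105, "dp": [0, 0, 0], "angular": [0, 0, 0]}

```text
clock: 2.15
tcp_pos: [0.4813, -0.0024, 0.1784]
orientation: [-0.0, 0.999, 0.041, -0.002]
wrist_force: [-0.2, 0.3, 0.8]
finger_gap: 0.05
```

```bash
cat >> h.py <<'E'
def where():
    from scipy.spatial.transform import Rotation as R
    s=env.get_state(); q=s['orientation']; M=R.from_quat([q[1],q[2],q[3],q[0]]).as_matrix()
    print('t',round(s['clock'],2),'stage',np.round(st(s['tcp_pos']),1),'yaw',np.round(np.degrees(np.arctan2(M[1,0],M[0,0])),2),'z',M[:,2].round(3),'F',s['wrist_force'].round(1),'gap',round(s['finger_gap'],4))
E
python3 - <<'E'
from h import *
where(); shot('wrist','wrist1'); shot('side','side1')
E
```

```text
t 2.15 stage [-98.8  29.3 178.4] yaw 4.65 z [-0.003  0.    -1.   ] F [-0.2  0.3  0.8] gap 0.05
```

View pics/wrist1.png

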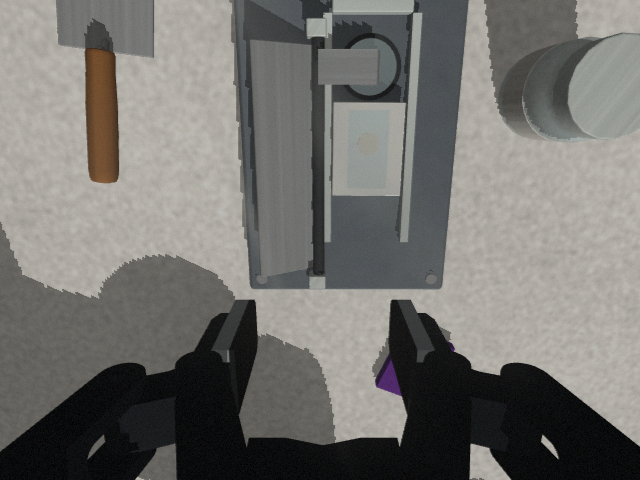

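The wrist view shows the stage square to the jaws. The holder is at (368,150), the channel at (370,170), the plate at (283,160), and the fingers straddle the shaft line. One check from this second viewpoint follows, then I descend.

Run:
```python
from h import *
p,W=cloud('wrist','wrist1'); S=st(W)
m=np.zeros((480,640),bool); m[95:205,325:410]=1
m&=(p.min(-1)>140)&(S[...,2]>36)&(S[...,2]<50)&(p[...,0]>=p[...,2]-2)
print(m.sum(), np.nanpercentile(S[m],[2,50,98],axis=0).round(1))
for u,v in((416,150),(408,150),(330,150),(430,278),(262,278),(250,200),(312,200),(283,160)): print(u,v,S[v,u].round(1))
```

```text
4936 [[-74.9 -26.5  36.2]
 [-46.3   0.5  39.8]
 [-17.2  26.3  41.5]]
416 150 [-46.4 -33.7  30.3]
408 150 [-45.9 -27.1  36.2]
330 150 [-46.   24.4  35.3]
430 278 [-138.9  -50.2   31.1]
262 278 [-139.2   74.1   30.7]
250 200 [-80.9  80.2  29.4]
312 200 [-79.9  36.6  34. ]
283 160 [-51.6  54.8  44.7]
```

Emit:
play_rows:
  steps:
    - {"claw": 105, "dp": [0, 0, 0.018], "angular": [0, 0, 0]}
    - {"claw": 105, "dp": [0, 0, 0.018], "angular": [0, 0, 0]}
    - {"claw": 105, "dp": [0, 0, 0.018], "angular": [0, 0, 0]}
    - {"claw": 105, "dp": [0, 0, 0.018], "angular": [0, 0, 0]}
    - {"claw": 105, "dp": [0, 0, 0.018], "angular": [0, 0, 0]}
    - {"claw": 105, "dp": [0, 0, 0.018], "angular": [0, 0, 0]}
    - {"claw": 105, "dp": [0, 0, 0], "angular": [0, 0, 0]}
    - {"claw": 105, "dp": [0, 0, 0], "angular": [0, 0, 0]}

```text
clock: 2.92
tcp_pos: [0.4826, -0.003, 0.0719]
orientation: [0.0, 0.999, 0.04, -0.0]
wrist_force: [-0.1, -0.2, -0.2]
finger_gap: 0.0504
```

Emit:
play_rows:
  steps:
    - {"claw": 105, "dp": [0, 0, 0.004], "angular": [0, 0, 0]}
    - {"claw": 105, "dp": [0, 0, 0.004], "angular": [0, 0, 0]}
    - {"claw": 105, "dp": [0, 0, 0.004], "angular": [0, 0, 0]}
    - {"claw": 105, "dp": [0, 0, 0.004], "angular": [0, 0, 0]}
    - {"claw": 105, "dp": [0, 0, 0.003], "angular": [0, 0, 0]}
    - {"claw": 105, "dp": [0, 0, 0.003], "angular": [0, 0, 0]}
    - {"claw": 105, "dp": [0, 0, 0], "angular": [0, 0, 0]}
    - {"claw": 105, "dp": [0, 0, 0], "angular": [0, 0, 0]}

```text
clock: 3.58
tcp_pos: [0.4825, -0.0027, 0.0493]
orientation: [0.0, 0.999, 0.041, 0.0]
wrist_force: [0.3, 0.1, 2.3]
finger_gap: 0.05
```

Run:
```python
from h import *
where(); shot('side','side2')
a=cv2.imread('pics/side2.png')[150:330,240:480]; cv2.imwrite('pics/c2.png',cv2.resize(a,(800,600),interpolation=cv2.INTER_CUBIC))
```

```text
t 3.58 stage [-97.6  29.   49.3] yaw 4.64 z [ 0. -0. -1.] F [0.3 0.1 2.3] gap 0.05
```

View pics/c2.png

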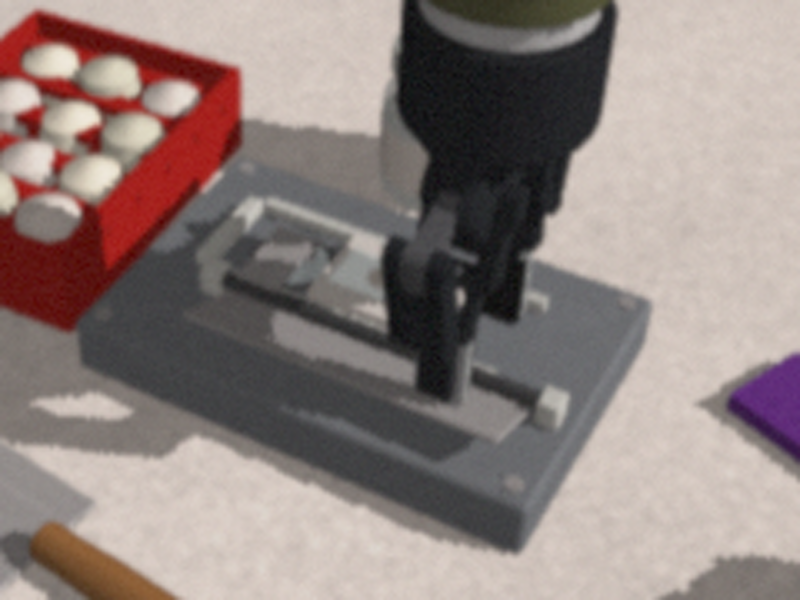

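The crop shows one fingertip on the plate at (440,395) and the other over the channel behind the holder at (505,315), with 2.3 N on the tool. Pressing on.

Emit:
play_rows:
  steps:
    - {"claw": 105, "dp": [0, 0, 0.002], "angular": [0, 0, 0]}
    - {"claw": 105, "dp": [0, 0, 0.002], "angular": [0, 0, 0]}
    - {"claw": 105, "dp": [0, 0, 0.002], "angular": [0, 0, 0]}
    - {"claw": 105, "dp": [0, 0, 0.001], "angular": [0, 0, 0]}
    - {"claw": 105, "dp": [0, 0, 0.001], "angular": [0, 0, 0]}
    - {"claw": 105, "dp": [0, 0, 0], "angular": [0, 0, 0]}
    - {"claw": 105, "dp": [0, 0, 0], "angular": [0, 0, 0]}
    - {"claw": 105, "dp": [0, 0, 0], "angular": [0, 0, 0]}

```text
clock: 4.3
tcp_pos: [0.4826, -0.0026, 0.0414]
orientation: [-0.0, 0.999, 0.041, 0.0]
wrist_force: [-0.1, 2.4, 3.6]
finger_gap: 0.0503
```

Run:
```python
from h import *
where(); shot('scene','scene3');shot('side','side3')
for n in('scene','side'):
    p,W=cloud(n,n+'3'); S=st(W)
    k=(S[...,0]>-5)&(S[...,0]<13)&(abs(S[...,1])<6)&(S[...,2]>36)
    print(n,'nose top',k.sum(),np.nanpercentile(S[k][:,2],[10,50,90]))
    for y in(45,55,65,71):
        j=(S[...,0]>-60)&(S[...,0]<0)&(abs(S[...,1]-y)<2)&(S[...,2]>25)&(S[...,2]<70); print(y,j.sum(),np.median(S[j][:,2]))
```

```text
t 4.3 stage [-97.6  29.   41.4] yaw 4.64 z [ 0.  0. -1.] F [-0.1  2.4  3.6] gap 0.0503
scene nose top 61 [51.88579684 53.7460689  55.56301733]
45 83 33.80720283627714
55 82 35.188227041431816
65 81 36.50811885763816
71 77 37.78414820529397
side nose top 32 [52.89409446 54.12463506 55.12857441]
45 73 34.153616459816796
55 66 35.488108752346065
65 67 36.84183288293546
71 140 35.98475494980471
```

Emit:
play_rows:
  steps:
    - {"claw": 105, "dp": [0, 0, 0.001], "angular": [0, 0, 0]}
    - {"claw": 105, "dp": [0, 0, 0.001], "angular": [0, 0, 0]}
    - {"claw": 105, "dp": [0, 0, 0.001], "angular": [0, 0, 0]}
    - {"claw": 105, "dp": [0, 0, 0], "angular": [0, 0, 0]}
    - {"claw": 105, "dp": [0, 0, 0], "angular": [0, 0, 0]}
    - {"claw": 105, "dp": [0.003, 0, 0], "angular": [0, 0, 0]}
    - {"claw": 105, "dp": [0.003, 0, 0], "angular": [0, 0, 0]}
    - {"claw": 105, "dp": [0, 0, 0], "angular": [0, 0, 0]}

```text
clock: 5.07
tcp_pos: [0.486, -0.0026, 0.0378]
orientation: [0.001, 0.999, 0.04, -0.003]
wrist_force: [-4.5, 0.1, 8.0]
finger_gap: 0.0501
```

Emit:
play_rows:
  steps:
    - {"claw": 105, "dp": [0.003, 0, 0], "angular": [0, 0, 0]}
    - {"claw": 105, "dp": [0.003, 0, 0], "angular": [0, 0, 0]}
    - {"claw": 105, "dp": [0.003, 0, 0], "angular": [0, 0, 0]}
    - {"claw": 105, "dp": [0.003, 0, 0], "angular": [0, 0, 0]}
    - {"claw": 105, "dp": [0.003, 0, 0], "angular": [0, 0, 0]}
    - {"claw": 105, "dp": [0.003, 0, 0], "angular": [0, 0, 0]}
    - {"claw": 105, "dp": [0, 0, 0], "angular": [0, 0, 0]}
    - {"claw": 105, "dp": [0, 0, 0], "angular": [0, 0, 0]}

```text
clock: 5.73
tcp_pos: [0.503, -0.0011, 0.0377]
orientation: [0.001, 0.999, 0.04, -0.003]
wrist_force: [-7.0, -0.5, 9.6]
finger_gap: 0.0507
```

```bash
cat >> h.py <<'E'
def check(tag):
    where()
    for n in('scene','side'):
        shot(n,n+tag); p,W=cloud(n,n+tag); S=st(W)
        k=(S[...,0]>-5)&(S[...,0]<13)&(abs(S[...,1])<6)&(S[...,2]>36)
        print(n,'nose top',k.sum(),np.nanpercentile(S[k][:,2],[10,50,90]).round(1))
        j=(S[...,0]>-110)&(S[...,0]<34)&(S[...,1]>-22)&(S[...,1]<22)&(abs(S[...,2]-40)<2.5)&(p.min(-1)>90); print(' holder x',np.percentile(S[j][:,0],[1,50,99]).round(1))
E
python3 -c "
from h import *
check('4')"
```

```text
t 5.73 stage [-77.1  28.8  37.7] yaw 4.64 z [-0.006 -0.001 -1.   ] F [-7.  -0.5  9.6] gap 0.0507
scene nose top 49 [55.1 57.3 59.5]
 holder x [-65.1 -42.6  -7.9]
side nose top 21 [56.5 58.2 59.4]
 holder x [-88.2 -15.2  -6.7]
```

Emit:
play_rows:
  steps:
    - {"claw": 105, "dp": [0.003, 0, -0.0005], "angular": [0, 0, 0]}
    - {"claw": 105, "dp": [0.004, 0, 0], "angular": [0, 0, 0]}
    - {"claw": 105, "dp": [0.004, 0, 0], "angular": [0, 0, 0]}
    - {"claw": 105, "dp": [0.004, 0, 0], "angular": [0, 0, 0]}
    - {"claw": 105, "dp": [0.004, 0, 0], "angular": [0, 0, 0]}
    - {"claw": 105, "dp": [0.004, 0, 0], "angular": [0, 0, 0]}
    - {"claw": 105, "dp": [0.004, 0, 0], "angular": [0, 0, 0]}
    - {"claw": 105, "dp": [0, 0, 0], "angular": [0, 0, 0]}

```text
clock: 6.5
tcp_pos: [0.5313, 0.0009, 0.0381]
orientation: [0.001, 0.999, 0.04, -0.002]
wrist_force: [-3.7, -0.4, 5.6]
finger_gap: 0.05
```

Emit:
play_rows:
  steps:
    - {"claw": 105, "dp": [0.003, 0, 0], "angular": [0, 0, 0]}
    - {"claw": 105, "dp": [0.003, 0, 0], "angular": [0, 0, 0]}
    - {"claw": 105, "dp": [0.002, 0, 0], "angular": [0, 0, 0]}
    - {"claw": 105, "dp": [0.002, 0, 0], "angular": [0, 0, 0]}
    - {"claw": 105, "dp": [0.001, 0, 0], "angular": [0, 0, 0]}
    - {"claw": 105, "dp": [0.001, 0, 0], "angular": [0, 0, 0]}
    - {"claw": 105, "dp": [0, 0, 0], "angular": [0, 0, 0]}
    - {"claw": 105, "dp": [0, 0, 0], "angular": [0, 0, 0]}

```text
clock: 7.17
tcp_pos: [0.5425, 0.0018, 0.038]
orientation: [0.001, 0.999, 0.04, -0.003]
wrist_force: [-3.0, -1.2, 4.7]
finger_gap: 0.0501
```

```bash
python3 -c "
from h import *
check('5')"
```

```text
t 7.17 stage [-37.5  28.6  38. ] yaw 4.62 z [-0.005 -0.002 -1.   ] F [-3.  -1.2  4.7] gap 0.0501
scene nose top 1077 [291.1 339.3 375.4]
 holder x [-25.7   9.1  32.7]
side nose top 1 [56.2 56.2 56.2]
 holder x [-49.4   9.4  33. ]
```

Nearly home. I push on gently to the stop, watching the force.

Emit:
play_rows:
  steps:
    - {"claw": 105, "dp": [0.001, 0, 0], "angular": [0, 0, 0]}
    - {"claw": 105, "dp": [0.001, 0, 0], "angular": [0, 0, 0]}
    - {"claw": 105, "dp": [0.001, 0, 0], "angular": [0, 0, 0]}
    - {"claw": 105, "dp": [0, 0, 0], "angular": [0, 0, 0]}
    - {"claw": 105, "dp": [0, 0, 0], "angular": [0, 0, 0]}
    - {"claw": 105, "dp": [0, 0, 0], "angular": [0, 0, 0]}
    - {"claw": 105, "dp": [0, 0, 0], "angular": [0, 0, 0]}
    - {"claw": 105, "dp": [0, 0, 0], "angular": [0, 0, 0]}

```text
clock: 7.93
tcp_pos: [0.5446, 0.002, 0.0379]
orientation: [0.001, 0.999, 0.04, -0.003]
wrist_force: [-5.8, -0.2, 7.2]
finger_gap: 0.0505
```

```bash
python3 -c "
from h import *
check('6')"
```

```text
t 7.93 stage [-35.4  28.6  37.9] yaw 4.61 z [-0.007 -0.002 -1.   ] F [-5.8 -0.2  7.2] gap 0.0505
scene nose top 1111 [281.8 339.4 376.2]
 holder x [-23.4  10.6  33.3]
side nose top 1 [56.1 56.1 56.1]
 holder x [-47.3   2.8  33.9]
```

Emit:
play_rows:
  steps:
    - {"claw": 105, "dp": [0.001, 0, 0], "angular": [0, 0, 0]}
    - {"claw": 105, "dp": [0.001, 0, 0], "angular": [0, 0, 0]}
    - {"claw": 105, "dp": [0, 0, 0], "angular": [0, 0, 0]}
    - {"claw": 105, "dp": [0, 0, 0], "angular": [0, 0, 0]}
    - {"claw": 105, "dp": [0, 0, 0], "angular": [0, 0, 0]}
    - {"claw": 105, "dp": [0, 0, 0], "angular": [0, 0, 0]}
    - {"claw": 105, "dp": [0, 0, 0], "angular": [0, 0, 0]}
    - {"claw": 105, "dp": [0, 0, 0], "angular": [0, 0, 0]}

```text
clock: 8.7
tcp_pos: [0.5447, 0.002, 0.0379]
orientation: [0.001, 0.999, 0.04, -0.005]
wrist_force: [-11.9, -1.5, 12.3]
finger_gap: 0.0504
```

```bash
python3 -c "
from h import *
where()"
```

```text
t 8.7 stage [-35.3  28.6  37.9] yaw 4.6 z [-0.01  -0.002 -1.   ] F [-11.9  -1.5  12.3] gap 0.0504
```

The tool stopped at stage x = -35.3 while the force rose, so the holder is on the stop. I back off a little, then rise.

Emit:
play_rows:
  steps:
    - {"claw": 105, "dp": [-0.002, 0, 0], "angular": [0, 0, 0]}
    - {"claw": 105, "dp": [-0.002, 0, 0], "angular": [0, 0, 0]}
    - {"claw": 105, "dp": [-0.002, 0, 0], "angular": [0, 0, 0]}
    - {"claw": 105, "dp": [-0.001, 0, 0], "angular": [0, 0, 0]}
    - {"claw": 105, "dp": [0, 0, -0.002], "angular": [0, 0, 0]}
    - {"claw": 105, "dp": [0, 0, -0.003], "angular": [0, 0, 0]}
    - {"claw": 105, "dp": [0, 0, -0.003], "angular": [0, 0, 0]}
    - {"claw": 105, "dp": [0, 0, -0.004], "angular": [0, 0, 0]}

```text
clock: 9.37
tcp_pos: [0.5417, 0.002, 0.0502]
orientation: [0.0, 0.999, 0.04, -0.002]
wrist_force: [-0.9, 0.9, -0.8]
finger_gap: 0.0504
```

Emit:
play_rows:
  steps:
    - {"claw": 105, "dp": [0, 0, -0.01], "angular": [0, 0, 0]}
    - {"claw": 105, "dp": [0, 0, -0.02], "angular": [0, 0, 0]}
    - {"claw": 105, "dp": [0, 0, -0.03], "angular": [0, 0, 0]}
    - {"claw": 105, "dp": [0, 0, -0.04], "angular": [0, 0, 0]}
    - {"claw": 105, "dp": [-0.03, 0, -0.02], "angular": [0, 0, 0]}
    - {"claw": 105, "dp": [-0.03, 0, 0], "angular": [0, 0, 0]}
    - {"claw": 105, "dp": [-0.03, 0, 0], "angular": [0, 0, 0]}
    - {"claw": 105, "dp": [0, 0, 0], "angular": [0, 0, 0]}

```text
clock: 10.03
tcp_pos: [0.4468, -0.0044, 0.1707]
orientation: [-0.0, 0.999, 0.04, -0.003]
wrist_force: [-1.9, -0.1, 0.0]
finger_gap: 0.0503
```

Run:
```python
from h import *
check('7'); shot('wrist','wrist7')
p,W=cloud('wrist','wrist7'); S=st(W)
k=(S[...,0]>-3)&(S[...,0]<11)&(abs(S[...,1])<6)&(S[...,2]>36); print('wrist nose',np.nanpercentile(S[k][:,2],[10,50,90]))
j=(S[...,0]>-110)&(S[...,0]<34)&(abs(S[...,1])<22)&(abs(S[...,2]-40)<2.5)&(p.min(-1)>110); print(np.percentile(S[j][:,0],[1,99]))
a=cv2.imread('pics/side7.png')[185:320,255:445]; b=cv2.imread('pics/wrist7.png')
cv2.imwrite('pics/c7.png',cv2.hconcat([cv2.resize(a,(400,300),interpolation=cv2.INTER_CUBIC),cv2.resize(b,(400,300))]))
```

```text
t 10.03 stage [-133.4   30.1  170.7] yaw 4.62 z [-0.007  0.    -1.   ] F [-1.9 -0.1  0. ] gap 0.0503
scene nose top 79 [40.4 49.1 50.8]
 holder x [-24.9  12.9  33.7]
side nose top 49 [48.2 50.  51.3]
 holder x [-25.4  -6.1  33.4]
wrist nose [45.99523673 49.7527932  51.42736886]
[-24.50068431  10.04743756]
```

View pics/c7.png

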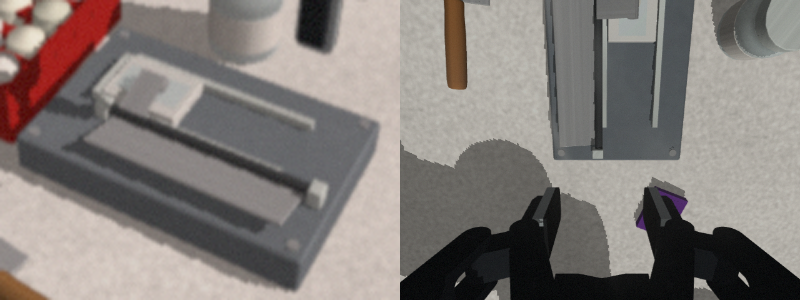

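The holder is against the end stop at (165,85) in the left crop. Its rear is at stage x ≈ -25 and the nose rests on it, with the nose top at 50 mm. The arm is clear.

```bash
python3 -c "
from h import *
print(env.hand_in())"
```

```text
the job is handed in; nothing more can be done
None
```

I pressed the thumb plate down with one fingertip and, with the clip held open, pushed the white holder under the nose to the end stop with the other. Then I backed off 7 mm, released the clip, moved clear and handed the job in at about 10 s. The hand-in gives no verdict.

**Clip opening:** before the push the plate slope put the clip at about 0.37 rad, and I pressed a further 3 mm before moving the holder. During the push the nose stood about 16 mm above its rest height.

**Holder home:** the tool stopped moving and the push force rose to 12 N when the holder met the stop. Afterwards its rear face measured at stage x -24.5 to -25.4 mm in the three views; fully home is -25 mm.

**Clip on the holder:** the nose top measured 49 to 50 mm in all three views, against about 42 mm at rest. That fits the nose resting on the holder at about 0.25 rad.

**Doubtful readings:** while the arm was low, the scene camera's nose reading was blocked by the arm, and the side camera's holder-rear reading was off (for example -49 mm against -26 mm from the scene camera). I ignored both.

**Bystanders:** the path kept clear of the jar, basket and spatula, and they showed no visible movement in the last pictures. I did not measure their positions again.

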